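# Walk the cooling block round against the stop bar

### The job

The heavy aluminium tube block stands turned away from the steel stop bar. Push it round with the fingers only (nudging opposite corners in turn turns it nearly on the spot) until one of its long sides lies flat against the front of the bar, with no part of the block sticking out past the bar's ends. Square it up before it meets the bar, so that no corner of it runs into the bar; the block is only pushed along the bench, never lifted or tipped, and everything else on the bench is left alone.

Things in the scene. Friction and masses are not known exactly. Their poses are not given: they have to be found in the camera images.
- stop_bar: Steel bar fixed on the bench, 260 mm long, 14 mm thick, 30 mm high, with two low screwed feet behind it (to 54 mm behind the front face). Origin: middle of its front face (towards the robot) at bench level. y runs along the bar; x points horizontally out of its back, away from the robot; the front face is the plane x = 0.
- tube_block: Loose aluminium block with 15 tube wells in its top, about 0.9 kg, 140 mm long (y), 100 mm deep (x), top at 45 mm, on four 4 mm high feet centred 26 mm (x) and 36 mm (y) off its middle. Long sides: its planes x = +50 and -50 mm; either may go against the bar. Origin: its centre at bench level. Dry friction, 5 to 11 N to push; turns readily when pushed near a corner.
- rack_pink: Bystander, loose: rack of small tubes: slab 100 x 200 x 30 mm with a few tube caps on top. Origin: centre of its underside. Not to be disturbed.
- tip_box: Bystander, loose: closed pipette-tip box 85 x 120 x 68 mm. Origin: centre of its underside. Not to be disturbed.
- tube_a: Bystander, loose: capped self-standing sample tube, 32 mm across, 69 mm tall, behind the bar. Origin: centre of its underside. Not to be disturbed.
- tube_b: Bystander, loose: capped self-standing sample tube, 32 mm across, 69 mm tall, behind the bar. Origin: centre of its underside. Not to be disturbed.
- reagent: Bystander, loose: small reagent bottle, 52 mm across, 85 mm tall. Origin: centre of its underside. Not to be disturbed.
- beaker: Bystander, loose: glass beaker, 60 mm across, 70 mm tall. Origin: centre of its underside. Not to be disturbed.
- marker: Bystander, loose: marker pen lying on the bench, 120 x 14 x 14 mm. Origin: centre of its underside. Not to be disturbed.

How it is judged:
At the end, for the whole second after the job is handed in: A long side of the block lies against the front of the bar: its gap at the middle is under 5 mm and it is parallel to the bar within 0.05 rad (3 degrees); the block stays within the bar's length (its centre within 60 mm of the bar's middle), flat on the bench and at rest (x of tube_block in the frame of stop_bar between -0.055 and -0.046 m and angle between the x axis of tube_block and the x axis of stop_bar, either way round below 0.05 rad and y of tube_block in the frame of stop_bar between -0.06 and 0.06 m and angle between tube_block's own z axis and vertical below 0.05 rad and height (world z) of tube_block below 0.004 m and linear speed of tube_block below 0.005 m/s and angular speed of tube_block below 0.03 rad/s); the robot touches nothing.
It fails at once if the block is pushed with the arm or the gripper's body instead of the fingers (contact force between the arm and tube_block above 2 N).
It fails at once if the block touches the bar while more than 0.2 rad (11 degrees) out of square, corner first (contact force between tube_block and stop_bar above 1 N and angle between the x axis of tube_block and the x axis of stop_bar, either way round above 0.2 rad).
It fails at once if the block is lifted more than 8 mm or tipped more than 0.12 rad (height (world z) of tube_block above 0.008 m or angle between tube_block's own z axis and vertical above 0.12 rad).
It fails at once if another thing on the bench is moved by more than 15 mm (distance of any of rack_pink, tip_box, tube_a, tube_b, reagent, beaker, marker from where it was at the start of the episode above 0.015 m).
It also fails if it takes over 72 s, if anything falls off the work surface, if the arm or the gripper's body presses on something with over 40 N, if the wrist force passes 120 N, or if a joint passes its speed limit or range.

### The arm

A 6-joint arm with a two-finger parallel gripper is mounted at the origin on the work surface. World frame = base frame: x ahead of the robot, y to its left, z up, the work surface at z = 0. Lengths are in m, angles in rad, forces in N, time in s.
With the tool pointing down it reaches from about 0.35 to 0.925 m from the base axis. Payload 6.4 kg.
Tool frame: the origin (TCP) lies on the centre line of the jaws, within the pads' length; the fingertips stand bot.nose_length ahead of it and the grasp point (between the pads) lies 11 mm behind it (bot.nose_length is the distance from the TCP to the fingertips, in m); z points along the fingers, y is the direction in which the jaws open and shut (so a half turn about z gives the same grasp; the last joint's range is limited). The gripper opens to 85 mm and grips with 20 to 120 N. Pads are 22 mm wide; open, the fingers measure 114 mm over their backs; the gripper's body (76 mm by 85 mm) begins 54 mm behind the grasp point. The pads swing forward as they close: fully open they stand 13 mm farther back than shut.
Start: joints at [-1.486, 0.245, 1.558, -0, 1.339, -0.174], TCP at [0.166, -0.628, 0.239] pointing down, gripper open.
Joint ranges: [-3.13, 3.13], [-1.02, 2.26], [0.13, 2.54], [-0.95, 4.09], [0.21, 2.88], [-2.74, 2.74]. Speed limits (rad/s): [2.57, 2.57, 3.14, 3.14, 3.14, 3.14].

### API

Orientations are given as a unit quaternion [x, y, z, w].
In Python, from station import sensors, cams, ticket, bot gives the robot as it stands. The module is installed in compiled form; this text tells all that it offers.
- The arm moves only by the shell command python3 -m pendant 'ROWS' [OPENING] [FORCE]. ROWS is JSON, a list of rows, each an object with "dp": the shift along the tool's x, y, z in m, a list of three; "roll": the turn about the tool's z in degrees. In form: [{"dp": [dx, dy, dz], "roll": roll}, ...]. A call has 1 to 10 rows; each row is the pose to reach, as a shift and turn from the pose commanded when the call began, along the tool's axes at that moment; what a row does not reach only later rows make up. A row lasts 1/8 s, in which the tool goes at most 62.5 mm and 10.7 degrees, less where a joint would pass 70% of its speed; a pose out of reach is approached as far as the arm can. A call with a gripper value outside its range is refused whole. OPENING is the finger opening in m, from 0 to 0.0854, set as the call begins (- or left out, the last holds). The fingers move at their own pace and stop on an object; FORCE is the grip in N (left out, the last holds). Time passes only in rows, so rows that repeat a pose let the fingers close. It gives the time, the measured TCP pose, the force and the opening at its end, in the units of the state.
- sensors.sense(): the state, without advancing time (a new reading comes with each control period).
- cams.grab_frame(name): name is "scene" or "side" or "wrist"; returns a dict with "frame" (384x512x3 uint8, red, green, blue), "range_z" (384x512 float32, m along the optical axis (not along the pixel's ray), 0 where there is no reading), "intrinsics" (3x3 intrinsics, pixels), "D" ([k1, k2, p1, p2, k3] as OpenCV has them; the pictures are not rectified), "xyz" and "orientation" of the camera in the world. Camera axes: x right, y down, z forward; pixel columns grow to the right and rows downward; lengths in m; the calibration is good to about 2 mm. A picture is of the moment at which its call begins.
- ticket.job_done(): hands the job in, once; it reports no verdict.
The state is a dict: "t": time; "q": joint angles; "qvel": joint speeds; "tau": joint torques, N m; "eef_pos": TCP position; "orientation": TCP orientation; "wrist_force": force on the tool from outside, world axes, zero at the start; "wrist_torque": the same for the moment, N m; "grip_width": opening from 0.0 (shut) to 1.0 (fully open).
Only numpy, scipy, OpenCV 4.12 (cv2) and the standard library are available. Lean on these libraries where they do the work, as an engineer would, in place of code of your own. Each camera call takes 0.05 s, during which the arm holds its last target.

## Working session

There is one attempt and no reset: what is moved stays moved. The work goes in short steps, Python scripts to look and compute and a shell command to move; the robot and the scene stay as the last step left them, time stands still between calls to the robot, and variables do not carry over. Pictures are saved under pics/ and viewed, and the job is handed in when it is done.

```bash
mkdir -p pics
python3 - <<'E'
from station import sensors,cams,bot
import cv2
print(sensors.sense(), bot.nose_length)
for n in ("scene","side","wrist"):
    f=cams.grab_frame(n); cv2.imwrite(f"pics/{n}0.png",f["frame"][:,:,::-1]); print(n,f["intrinsics"].tolist(),f["D"],f["xyz"],f["orientation"])
E
```

```text
{'t': 0.0, 'q': array([-1.48611262e+00,  2.45830618e-01,  1.55906630e+00, -1.33054799e-05,
        1.33868049e+00, -1.74110809e-01]), 'qvel': array([ 0.00035514, -0.00126398,  0.00085874,  0.00088299, -0.00032158,
        0.00032073]), 'tau': array([-9.53992421e-04, -4.29506385e+01, -3.26127970e+01, -2.45729161e-04,
        5.30599005e-03,  1.20713509e-06]), 'eef_pos': array([ 0.1662926 , -0.62778774,  0.23814162]), 'orientation': array([ 9.91639163e-01,  1.29037923e-01,  3.78916387e-05, -9.91675733e-04]), 'wrist_force': array([ 0.07269185, -0.09394332, -0.1617456 ]), 'wrist_torque': array([-0.00526506, -0.00175109, -0.00345706]), 'grip_width': 0.9928028169570882} 0.008
scene [[479.396080061039, 0.0, 259.39431189202736], [0.0, 479.396080061039, 190.42839460834156], [0.0, 0.0, 1.0]] [-0.12437533  0.          0.          0.          0.        ] [ 1.53644686 -0.01767673  0.68965311] [ 0.63416498  0.61457861 -0.33014388 -0.33336604]
side [[350.87097511358195, 0.0, 258.8583667815607], [0.0, 350.87097511358195, 189.5951965110494], [0.0, 0.0, 1.0]] [-0.0813058  0.         0.         0.         0.       ] [0.23461571 0.70910002 0.48960591] [-0.19670729  0.83958168 -0.49340854  0.11382816]
wrist [[280.20600056652347, 0.0, 254.9595244343743], [0.0, 280.20600056652347, 194.9396371478882], [0.0, 0.0, 1.0]] [-0.06068395  0.          0.          0.          0.        ] [ 0.23346831 -0.61062377  0.37336274] [ 0.78500989 -0.60415717 -0.08417495  0.1080193 ]
```

View pics/scene0.png

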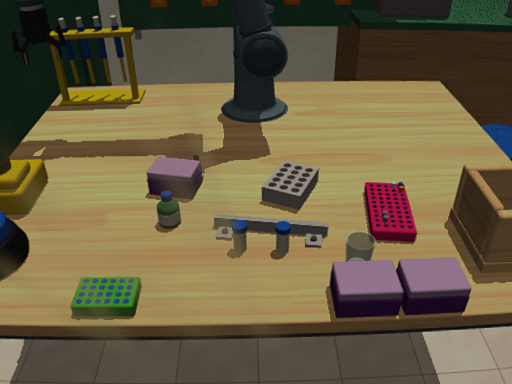

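View pics/side0.png

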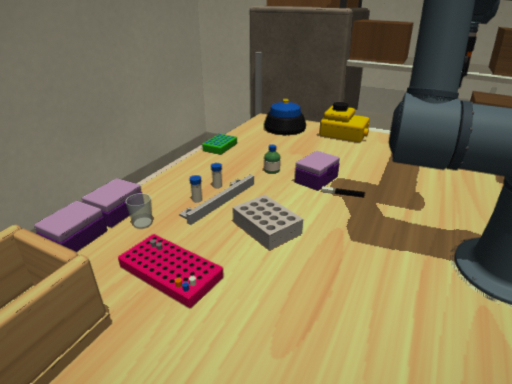

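View pics/wrist0.png

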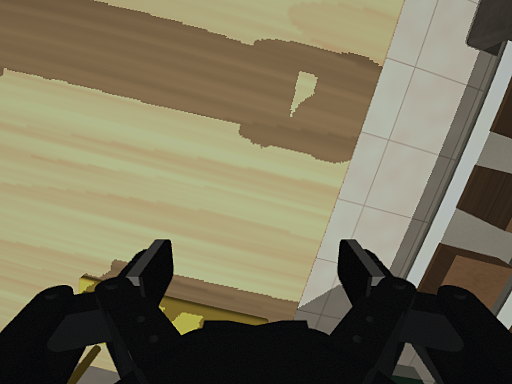

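The scene picture shows the grey block at about (291,185), the bar at (270,226) with tubes behind it at (240,236) and (283,237), the pink rack at (390,210), the tip box at (175,177) and the reagent bottle at (168,211). In the side view, the marker is at (345,192), beside the tip box.

```bash
cat > h.py <<'E'
import numpy as np,cv2
from scipy.spatial.transform import Rotation as R
from station import cams,sensors
def cloud(n):
    f=cams.grab_frame(n);Z=f["range_z"];K=f["intrinsics"];h,w=Z.shape
    u,v=np.meshgrid(np.arange(w),np.arange(h))
    p=cv2.undistortPoints(np.stack([u,v],-1).reshape(-1,1,2).astype(np.float32),K,f["D"]).reshape(h,w,2)
    P=np.dstack([p[...,0]*Z,p[...,1]*Z,Z])@R.from_quat(f["orientation"]).as_matrix().T+f["xyz"]
    P[Z<=0]=np.nan
    return f["frame"],P
def comps(P,m,mn=30):
    n,l,s,c=cv2.connectedComponentsWithStats(m.astype(np.uint8),connectivity=8)
    for i in range(1,n):
        if s[i,4]>=mn:
            q=P[l==i]; yield c[i],s[i,4],q
def rect(q):
    (cx,cy),(a,b),ang=cv2.minAreaRect((q[:,:2]*1000).astype(np.float32))
    if a<b:a,b,ang=b,a,ang+90
    return round(float(cx),1),round(float(cy),1),round(float(a),1),round(float(b),1),round(float((ang+90)%180-90),2)  # long-axis angle from world x
E
python3 - <<'E'
from h import *
for n in("scene","side"):
    F,P=cloud(n); x,y,z=P[...,0],P[...,1],P[...,2]
    reg=(x>.3)&(x<1.1)&(abs(y)<.6)
    print(n,'bench z',np.nanmedian(z[reg&(abs(z)<.01)]))
    for nm,lo,hi in(("all",.008,.2),("blocktop",.039,.052),("bartop",.024,.035)):
        print(nm)
        for c,a,q in comps(P,reg&(z>lo)&(z<hi),25): print(c.round(),a,rect(q),'zmax',q[:,2].max().round(3),np.median(q[:,2]).round(3))
E
```

```text
scene bench z -0.0010556792148944671
all
[173. 185.] 2475 (503.4, -214.2, 328.3, 120.1, -12.89) zmax 0.086 0.054
[ 27. 184.] 1447 (522.9, -584.2, 171.3, 31.1, -0.21) zmax 0.102 0.06
[290. 183.] 1849 (522.7, 81.9, 147.0, 102.9, -26.32) zmax 0.047 0.041
[486. 213.] 5238 (746.5, 517.6, 205.1, 144.0, -6.42) zmax 0.152 0.094
[393. 265.] 10248 (737.7, 254.8, 423.1, 249.5, 0.61) zmax 0.071 0.05
[ 11. 245.] 1271 (758.8, -535.3, 134.8, 48.7, 9.69) zmax 0.1 0.047
[268. 228.] 1828 (718.0, 17.7, 259.8, 101.1, 81.05) zmax 0.072 0.028
[225. 230.] 36 (688.4, -78.1, 27.2, 14.0, -41.48) zmax 0.015 0.012
[106. 295.] 2349 (891.1, -301.0, 121.3, 83.2, -89.43) zmax 0.034 0.029
blocktop
[290. 178.] 1035 (522.6, 81.8, 146.8, 102.7, -26.15) zmax 0.047 0.043
[ 30. 188.] 184 (526.9, -573.3, 166.4, 27.2, -9.48) zmax 0.052 0.046
[175. 180.] 264 (526.8, -201.6, 142.3, 68.4, -69.28) zmax 0.052 0.046
[480. 238.] 335 (750.1, 461.5, 202.2, 54.1, 15.6) zmax 0.052 0.046
[507. 204.] 40 (664.2, 584.1, 28.3, 5.8, 89.16) zmax 0.052 0.045
[168. 212.] 118 (656.7, -208.3, 50.7, 27.5, -80.22) zmax 0.052 0.046
[ 13. 247.] 211 
[... 3590 characters left out ...]
 51.4, 27.1, 16.45) zmax 0.035 0.03
[315. 177.] 148 (473.7, -184.9, 142.3, 67.0, 40.64) zmax 0.035 0.029
[219. 195.] 382 (678.1, 26.1, 258.7, 18.5, 80.9) zmax 0.032 0.03
[216. 179.] 33 (735.7, -37.5, 28.2, 12.4, 48.25) zmax 0.035 0.029
[196. 192.] 36 (740.8, 57.5, 21.8, 9.7, 37.14) zmax 0.035 0.03
[ 95. 227.] 279 (861.8, 287.3, 185.1, 20.0, -89.08) zmax 0.035 0.03
[141. 218.] 80 (790.2, 213.9, 50.4, 22.3, 46.48) zmax 0.035 0.03
[267. 229.] 281 (515.9, 123.8, 172.1, 83.5, 9.66) zmax 0.035 0.03
[171. 265.] 3297 (628.9, 310.9, 200.9, 101.3, -7.32) zmax 0.035 0.03
[ 16. 295.] 160 (817.3, 514.8, 68.0, 8.4, -88.75) zmax 0.035 0.03
[ 71. 345.] 408 (641.8, 529.5, 139.6, 7.7, -89.69) zmax 0.035 0.027
```

Run:
```python
from h import *
for n in("scene","side"):
    F,P=cloud(n); x,y,z=P[...,0],P[...,1],P[...,2]
    m=(x>.63)&(x<.73)&(y>-.13)&(y<.18)&(z>.0255)&(z<.035)
    c,a,q=max(comps(P,m),key=lambda t:t[1])
    l=cv2.fitLine((q[:,:2]*1000).astype(np.float32),cv2.DIST_HUBER,0,.01,.01).ravel()
    ang=np.degrees(np.arctan2(l[1],l[0])); ang%=180
    d=np.array([np.cos(np.radians(ang)),np.sin(np.radians(ang))]);nx=np.array([d[1],-d[0]])
    s=q[:,:2]@d*1000;t=q[:,:2]@nx*1000
    print(n,a,ang,'along',np.percentile(s,[0,1,99,100]),'across',np.percentile(t,[0,2,50,98,100]),rect(q))
    mid=(s.min()+s.max())/2
    print('front mid',d*mid+nx*np.percentile(t,2))
```

```text
scene 492 80.548256 along [  5.46863737   8.36261681 262.89356206 264.86718861] across [654.63397076 657.60373073 666.06932288 674.0144626  675.69499955] (679.1, 24.0, 259.4, 20.9, 80.03)
front mid [670.87312865  25.34328901]
side 342 80.70763 along [  5.07952095   9.31551294 263.33819988 264.85961109] across [655.00785759 656.54673562 662.43625173 672.50631892 673.49131963] (677.3, 25.9, 259.8, 17.9, 80.47)
front mid [669.72487522  27.18416502]
```

```bash
python3 -m pendant '[{"dp":[0.04,-0.04,0],"roll":8},{"dp":[0.08,-0.08,0],"roll":16},{"dp":[0.12,-0.12,0],"roll":24.1},{"dp":[0.16,-0.16,0],"roll":24.1},{"dp":[0.2,-0.2,0],"roll":24.1},{"dp":[0.24,-0.24,0],"roll":24.1},{"dp":[0.28,-0.28,0],"roll":24.1},{"dp":[0.32,-0.32,0],"roll":24.1},{"dp":[0.36,-0.36,0],"roll":24.1},{"dp":[0.4,-0.4,0],"roll":24.1}]' 0 40
cat >> h.py <<'E'
BA=80.7; M=np.array([671.,26.])
bx=np.array([np.sin(np.radians(BA)),-np.cos(np.radians(BA))]);by=np.array([-bx[1],bx[0]])
def tobar(p): p=np.asarray(p)-M; return np.array([p@bx,p@by]).round(1)
def tcp():
    s=sensors.sense();p=s["eef_pos"]*1000;q=s["orientation"]
    print('t',round(s['t'],2),'TCP bar',tobar(p[:2]),'z',p[2].round(1),'yaw rel',round(np.degrees(2*np.arctan2(q[1],q[0]))-BA+90,2),'F',s['wrist_force'].round(1),'grip',round(s['grip_width'],3),'q',s['q'].round(2))
def block(cs=("scene","side")):
    for n in cs:
        F,P=cloud(n); x,y,z=P[...,0],P[...,1],P[...,2]
        m=(x>.35)&(x<.75)&(y>-.12)&(y<.24)&(z>.039)&(z<.049)
        g=F.astype(int); m&=(g.max(-1)-g.min(-1)<40)&(g.max(-1)>75)
        r=sorted(comps(P,m),key=lambda t:-t[1])
        if r:
            k=rect(r[0][2]); print(n,'n',r[0][1],'bar',tobar(k[:2]),'size',k[2:4],'long-axis off bar deg',round((k[4]-BA+90)%180-90,2))
E
python3 -c "
from h import *
tcp();block()"
```

```text
t: 1.6
eef_pos: [0.4514, -0.1376, 0.2397]
orientation: [0.997, -0.081, 0.001, 0.0]
wrist_force: [0.0, 0.3, -0.1]
grip_width: -0.001
t 1.6 TCP bar [-190.3 -197. ] z 239.7 yaw rel 0.02 F [ 0.   0.3 -0.1] grip -0.001 q [-0.54 -0.19  2.   -0.    1.33  1.2 ]
scene n 863 bar [-156.1   31.9] size (144.7, 102.5) long-axis off bar deg 72.64
side n 1241 bar [-157.6   34.2] size (140.4, 101.5) long-axis off bar deg 73.43
```

```bash
python3 -m pendant '[{"dp":[0.02,-0.05,0],"roll":0},{"dp":[0.04,-0.1,0],"roll":0},{"dp":[0.06,-0.15,0],"roll":0},{"dp":[0.08,-0.2,0],"roll":0},{"dp":[0.1,-0.25,0],"roll":0},{"dp":[0.117,-0.304,0.02],"roll":0},{"dp":[0.117,-0.304,0.07],"roll":0},{"dp":[0.117,-0.304,0.12],"roll":0},{"dp":[0.117,-0.304,0.17],"roll":0},{"dp":[0.117,-0.304,0.218],"roll":0}]'
python3 - <<'E'
from h import *
tcp();block()
f=cams.grab_frame("side")["frame"];cv2.imwrite("pics/s1.png",f[:,:,::-1])
E
```

```text
t: 2.95
eef_pos: [0.6151, 0.1409, 0.0197]
orientation: [0.997, -0.081, 0.0, 0.0]
wrist_force: [-0.2, -0.1, -0.7]
grip_width: 0.0
t 2.95 TCP bar [-73.7 104.4] z 19.7 yaw rel -0.01 F [-0.2 -0.1 -0.7] grip 0.0 q [ 0.05  0.48  1.7  -0.    0.96  1.78]
scene n 450 bar [-158.3   30.5] size (144.5, 98.0) long-axis off bar deg 74.65
side n 1113 bar [-157.6   34.1] size (142.2, 101.5) long-axis off bar deg 73.02
```

View pics/s1.png

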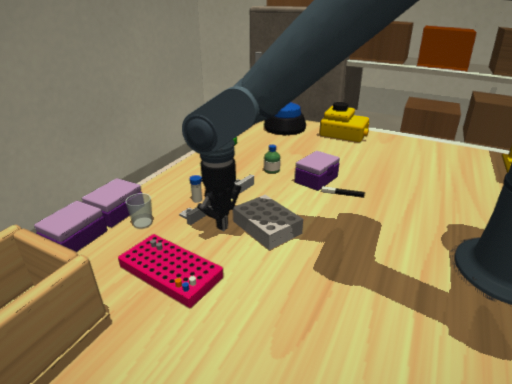

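```bash
python3 -m pendant '[{"dp":[-0.005,0.012,0],"roll":0},{"dp":[-0.007,0.021,0],"roll":0},{"dp":[-0.006,0.028,0],"roll":0},{"dp":[-0.005,0.036,0],"roll":0},{"dp":[-0.003,0.044,0],"roll":0},{"dp":[-0.001,0.052,0],"roll":0},{"dp":[0,0.06,0],"roll":0},{"dp":[-0.001,0.068,0],"roll":0},{"dp":[-0.002,0.075,0],"roll":0},{"dp":[-0.002,0.075,0],"roll":0}]'
python3 - <<'E'
from h import *
tcp();block()
f=cams.grab_frame("side")["frame"];cv2.imwrite("pics/s2.png",f[:,:,::-1])
E
```

```text
t: 4.35
eef_pos: [0.6007, 0.0672, 0.021]
orientation: [0.997, -0.081, -0.0, 0.0]
wrist_force: [2.3, -0.2, 0.8]
grip_width: -0.001
t 4.35 TCP bar [-76.1  29.3] z 21.0 yaw rel 0.0 F [ 2.3 -0.2  0.8] grip -0.001 q [-0.08  0.43  1.77 -0.    0.94  1.66]
scene n 45 bar [-127.4  -41.6] size (65.1, 17.3) long-axis off bar deg -61.48
side n 1157 bar [-160.7   20.6] size (142.2, 100.6) long-axis off bar deg 46.81
```

View pics/s2.png

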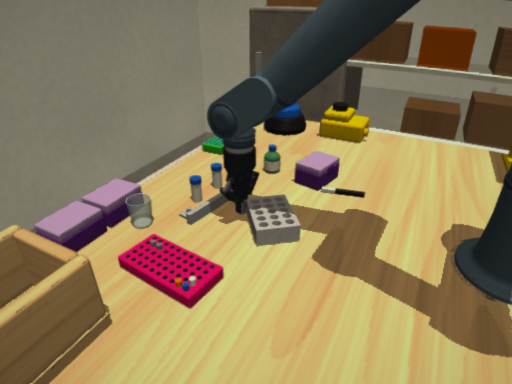

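```bash
python3 -m pendant '[{"dp":[-0.001,0.008,0],"roll":0},{"dp":[-0.003,0.016,0],"roll":0},{"dp":[-0.005,0.024,0],"roll":0},{"dp":[-0.008,0.031,0],"roll":0},{"dp":[-0.012,0.038,0],"roll":0},{"dp":[-0.012,0.038,0],"roll":0},{"dp":[0.008,0.03,0],"roll":0},{"dp":[0.008,0.03,-0.06],"roll":0},{"dp":[0.008,0.03,-0.1],"roll":0}]'
python3 - <<'E'
from h import *
tcp();block()
f=cams.grab_frame("side")["frame"];cv2.imwrite("pics/s3.png",f[:,:,::-1])
E
```

```text
t: 5.62
eef_pos: [0.6046, 0.0372, 0.1229]
orientation: [0.997, -0.081, 0.0, 0.0]
wrist_force: [0.6, -0.3, 0.5]
grip_width: -0.001
t 5.62 TCP bar [-67.4   0.3] z 122.9 yaw rel 0.05 F [ 0.6 -0.3  0.5] grip -0.001 q [-0.13  0.27  1.75 -0.    1.12  1.61]
scene n 703 bar [-165.6    9.1] size (140.6, 105.2) long-axis off bar deg 23.94
side n 1150 bar [-165.8   10.4] size (143.1, 99.8) long-axis off bar deg 25.08
```

View pics/s3.png

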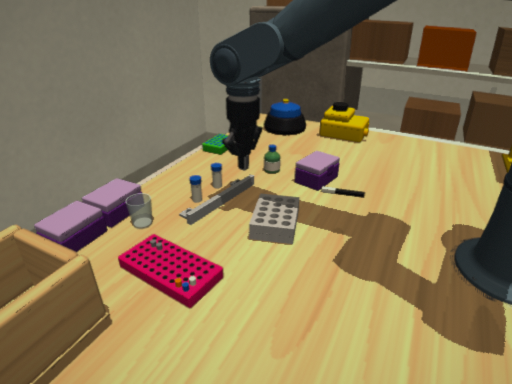

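```bash
python3 -m pendant '[{"dp":[-0.05,-0.002,0],"roll":0},{"dp":[-0.1,-0.005,0],"roll":0},{"dp":[-0.15,-0.005,0],"roll":0},{"dp":[-0.208,-0.005,0],"roll":0},{"dp":[-0.208,-0.005,0],"roll":0},{"dp":[-0.208,-0.005,0.05],"roll":0},{"dp":[-0.208,-0.005,0.1],"roll":0},{"dp":[-0.208,-0.005,0.103],"roll":0}]' 0.085
python3 - <<'E'
from h import *
tcp();block()
F,P=cloud("side");cv2.imwrite("pics/s4.png",F[:,:,::-1])
X=(P[...,:2]*1000-M)@bx; Y=(P[...,:2]*1000-M)@by; z=P[...,2]*1000
m=(X>-310)&(X<-245)&(abs(Y-5)<75)&(F.max(-1)<70)
for lo,hi in((4,8),(8,12),(12,16),(16,20),(20,30),(30,50)):
    k=m&(z>lo)&(z<hi); print(lo,k.sum(), (X[k].min().round(),X[k].max().round(),Y[k].min().round(),Y[k].max().round()) if k.any() else '')
E
```

```text
t: 6.78
eef_pos: [0.3961, 0.0759, 0.0146]
orientation: [0.997, -0.081, -0.005, -0.0]
wrist_force: [0.4, -0.3, 0.3]
grip_width: 0.998
t 6.78 TCP bar [-279.4    4.8] z 14.6 yaw rel 0.02 F [ 0.4 -0.3  0.3] grip 0.998 q [-0.09  0.03  2.28 -0.    0.84  1.64]
scene n 722 bar [-166.5    7.7] size (140.8, 107.4) long-axis off bar deg 24.74
side n 1150 bar [-167.2   10.9] size (141.3, 97.8) long-axis off bar deg 24.99
4 0 
8 0 
12 0 
16 0 
20 19 (np.float64(-286.0), np.float64(-265.0), np.float64(-40.0), np.float64(58.0))
30 132 (np.float64(-287.0), np.float64(-264.0), np.float64(-43.0), np.float64(63.0))
```

View pics/s4.png

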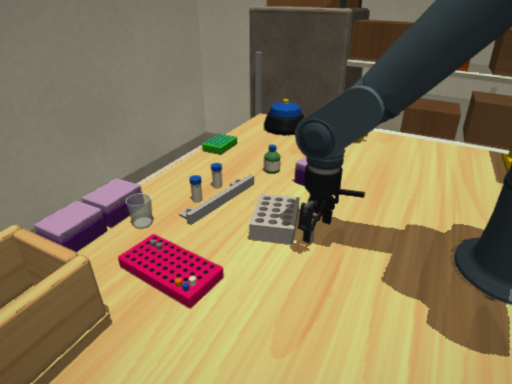

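```bash
python3 -m pendant '[{"dp":[0,0,0.013],"roll":0},{"dp":[0.012,0,0.015],"roll":0},{"dp":[0.022,0,0.015],"roll":0},{"dp":[0.029,0,0.015],"roll":0},{"dp":[0.036,0,0.015],"roll":0},{"dp":[0.043,0,0.015],"roll":0},{"dp":[0.05,0,0.015],"roll":0},{"dp":[0.055,0,0.015],"roll":0},{"dp":[0.06,0,0.015],"roll":0},{"dp":[0.06,0,0.015],"roll":0}]'
python3 - <<'E'
from h import *
tcp();block()
F,P=cloud("side");cv2.imwrite("pics/s5.png",F[:,:,::-1])
E
```

```text
t: 8.18
eef_pos: [0.4585, 0.0665, 0.0031]
orientation: [0.997, -0.081, -0.001, -0.0]
wrist_force: [-3.9, 2.8, 0.2]
grip_width: 0.993
t 8.18 TCP bar [-216.2    5.6] z 3.1 yaw rel 0.06 F [-3.9  2.8  0.2] grip 0.993 q [-0.1   0.19  2.13  0.    0.82  1.63]
scene n 677 bar [-138.1   -3.3] size (140.2, 103.4) long-axis off bar deg 14.26
side n 726 bar [-132.4    1.9] size (141.4, 81.6) long-axis off bar deg 14.17
```

View pics/s5.png

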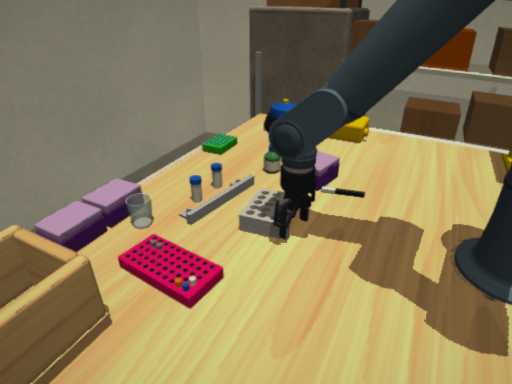

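```bash
python3 -m pendant '[{"dp":[0.005,0,0],"roll":0},{"dp":[0.01,0,0],"roll":0},{"dp":[0.015,0,0],"roll":0},{"dp":[0.02,0,0],"roll":0},{"dp":[0.02,0,0],"roll":0}]'
python3 - <<'E'
from h import *
tcp();block()
F,P=cloud("scene");cv2.imwrite("pics/s6.png",F[:,:,::-1])
E
```

```text
t: 8.95
eef_pos: [0.4789, 0.0627, 0.0033]
orientation: [0.997, -0.081, 0.0, 0.0]
wrist_force: [-1.7, 1.4, -1.4]
grip_width: 0.997
t 8.95 TCP bar [-195.6    5.1] z 3.3 yaw rel 0.02 F [-1.7  1.4 -1.4] grip 0.997 q [-0.11  0.23  2.08 -0.    0.83  1.63]
scene n 636 bar [-124.9  -11.3] size (139.9, 104.3) long-axis off bar deg 6.51
side n 573 bar [-117.4   -7.7] size (142.4, 79.0) long-axis off bar deg 7.61
```

View pics/s6.png

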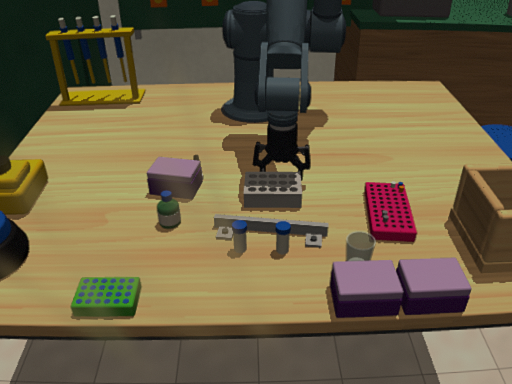

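```bash
python3 -m pendant '[{"dp":[0.005,0,0],"roll":0},{"dp":[0.01,0,0],"roll":0},{"dp":[0.015,0,0],"roll":0},{"dp":[0.02,0,0],"roll":0},{"dp":[0.025,0,0],"roll":0},{"dp":[0.025,0,0],"roll":0}]'
python3 - <<'E'
from h import *
tcp();block()
E
```

```text
t: 9.85
eef_pos: [0.5026, 0.0589, 0.0031]
orientation: [0.997, -0.081, -0.001, -0.0]
wrist_force: [-5.5, 2.3, 1.9]
grip_width: 0.996
t 9.85 TCP bar [-171.5    5.2] z 3.1 yaw rel -0.0 F [-5.5  2.3  1.9] grip 0.996 q [-0.11  0.27  2.03  0.    0.84  1.63]
scene n 670 bar [-112.1  -17.7] size (140.3, 111.1) long-axis off bar deg 0.14
side n 431 bar [-99.4 -14.5] size (141.2, 76.5) long-axis off bar deg 0.92
```

```bash
python3 -m pendant '[{"dp":[0.006,0,0],"roll":0},{"dp":[0.012,0,0],"roll":0},{"dp":[0.018,0,0],"roll":0},{"dp":[0.024,0,0],"roll":0},{"dp":[0.03,0,0],"roll":0},{"dp":[0.036,0,0],"roll":0},{"dp":[0.042,0,0],"roll":0},{"dp":[0.046,0,0],"roll":0},{"dp":[0.046,0,0],"roll":0}]'
python3 - <<'E'
from h import *
tcp();block()
F,P=cloud("scene");cv2.imwrite("pics/s7.png",F[150:270,180:380][...,::-1].repeat(3,0).repeat(3,1))
E
```

```text
t: 11.08
eef_pos: [0.5482, 0.0513, 0.003]
orientation: [0.997, -0.081, -0.001, 0.0]
wrist_force: [-4.2, 0.3, 0.2]
grip_width: 0.994
t 11.07 TCP bar [-125.3    5.1] z 3.0 yaw rel -0.0 F [-4.2  0.3  0.2] grip 0.994 q [-0.11  0.36  1.91 -0.    0.87  1.62]
scene n 734 bar [-63.3 -17.9] size (140.8, 104.0) long-axis off bar deg 0.47
side n 379 bar [-52.  -13.3] size (139.0, 78.0) long-axis off bar deg 0.76
```

View pics/s7.png

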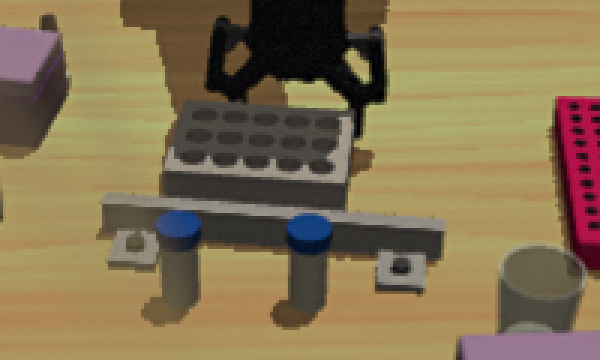

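The enlarged crop shows the block square to the bar, with its front edge at about (257,190) and a narrow gap to the bar. Next I push slowly until it touches.

```bash
python3 -m pendant '[{"dp":[0.003,0,0],"roll":0},{"dp":[0.006,0,0],"roll":0},{"dp":[0.008,0,0],"roll":0},{"dp":[0.01,0,0],"roll":0},{"dp":[0.012,0,0],"roll":0},{"dp":[0.012,0,0],"roll":0}]'
python3 - <<'E'
from h import *
tcp();block()
E
```

```text
t: 11.98
eef_pos: [0.5602, 0.0495, 0.003]
orientation: [0.997, -0.081, -0.0, -0.0]
wrist_force: [-2.5, 1.2, -1.5]
grip_width: 1.0
t 11.97 TCP bar [-113.2    5.3] z 3.0 yaw rel 0.02 F [-2.5  1.2 -1.5] grip 1.0 q [-0.11  0.38  1.88  0.    0.88  1.62]
scene n 775 bar [-52.8 -17.7] size (140.7, 106.0) long-axis off bar deg -0.22
side n 331 bar [-17.1   2.1] size (151.4, 67.0) long-axis off bar deg 25.98
```

```bash
for i in 1; do python3 -m pendant '[{"dp":[0.001,0,0],"roll":0},{"dp":[0.002,0,0],"roll":0},{"dp":[0.002,0,0],"roll":0}]'; done; python3 -m pendant '[{"dp":[0.001,0,0],"roll":0},{"dp":[0.002,0,0],"roll":0},{"dp":[0.002,0,0],"roll":0}]'
```

```text
t: 12.45
eef_pos: [0.5616, 0.0493, 0.003]
orientation: [0.997, -0.081, -0.001, -0.0]
wrist_force: [-7.7, 0.4, 0.6]
grip_width: 0.998
t: 12.82
eef_pos: [0.5616, 0.0494, 0.003]
orientation: [0.997, -0.081, -0.004, -0.0]
wrist_force: [-16.1, 2.8, 8.9]
grip_width: 0.993
```

The force climbed to 16 N and the TCP stopped moving, so the block is seated. I'll back off and check.

```bash
python3 -m pendant '[{"dp":[-0.004,0,0],"roll":0},{"dp":[-0.015,0,0],"roll":0},{"dp":[-0.045,0,0],"roll":0},{"dp":[-0.06,0,-0.04],"roll":0},{"dp":[-0.06,0,-0.1],"roll":0},{"dp":[-0.09,0,-0.15],"roll":0},{"dp":[-0.12,0,-0.2],"roll":0},{"dp":[-0.12,0,-0.2],"roll":0}]'
python3 - <<'E'
from h import *
tcp();block()
F,P=cloud("scene");cv2.imwrite("pics/s8.png",F[150:270,180:380][...,::-1].repeat(3,0).repeat(3,1))
F,P=cloud("side");cv2.imwrite("pics/s9.png",F[130:310,110:350][...,::-1].repeat(3,0).repeat(3,1))
E
```

```text
t: 13.82
eef_pos: [0.4481, 0.0682, 0.209]
orientation: [0.997, -0.08, 0.007, 0.0]
wrist_force: [0.4, -0.0, 0.1]
grip_width: 1.001
t 13.82 TCP bar [-226.8    5.6] z 209.0 yaw rel 0.07 F [ 0.4 -0.   0.1] grip 1.001 q [-0.1  -0.21  2.08 -0.    1.26  1.63]
scene n 1011 bar [-49.8 -17.5] size (140.6, 106.2) long-axis off bar deg -0.32
side n 940 bar [-50.2 -15.4] size (142.0, 101.1) long-axis off bar deg 0.19
```

View pics/s8.png

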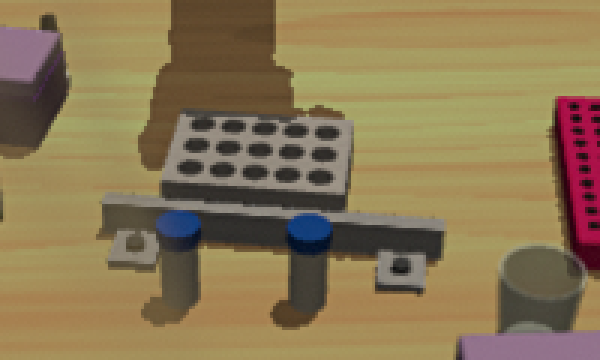

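View pics/s9.png

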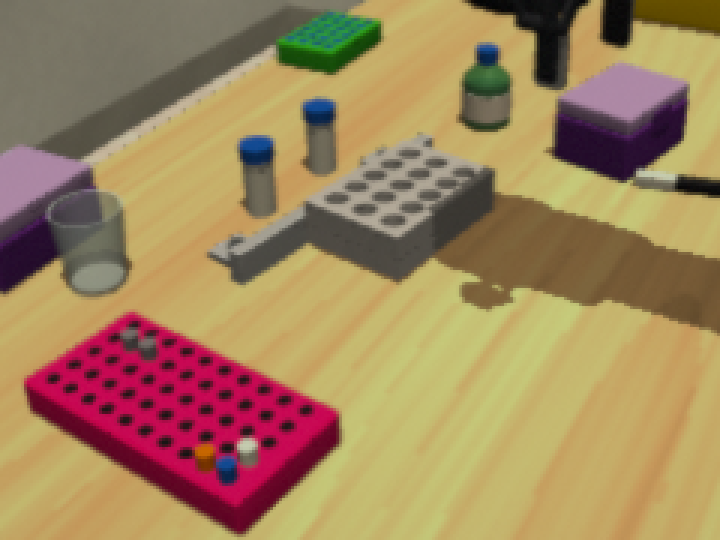

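The block lies flat against the bar at x ≈ -50 mm, y ≈ -16 mm, and about 0.3° off at most. It is within the bar's ends and nothing touches it.

```bash
python3 -c "
from station import ticket
print(ticket.job_done())"
```

```text
the job is handed in; nothing more can be done
None
```

The block now lies with a long side flat against the front of the bar, and the job is handed in at about 14 s of the 72 s allowed.

**How it was done:** I turned the block from 73° to about 25° off the bar by pushing one corner with the shut fingers. The open fingers then pushed the far end of its back side until it was square, about 60 mm before the bar. From there I pushed it straight in until the wrist force rose to 16 N and the tool stopped moving, then backed off and lifted clear.

**Last checks:**

| | Scene camera | Side camera | Limit |
|---|---|---|---|
| x in the bar's frame | -49.8 mm | -50.2 mm | -55 to -46 mm |
| y in the bar's frame | -17.5 mm | -15.4 mm | within 60 mm |
| out of parallel | -0.32° | 0.19° | 3° |

- **Clearance:** the wrist force was near zero after backing off, so the robot is touching nothing.
- **Other things on the bench:** in the last pictures they look where they were, but I judged this by eye and did not measure it again.
- **Disagreeing readings:** during the pushes, the arm partly hid the block from one camera or the other. A few side-camera readings then disagreed with the scene camera, and one mid-push scene reading was unusable. Both cameras agreed once the arm was clear.

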